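Slide the drying tray into the rack

TASK

Slide the loaded wooden drying tray, handle end last, all the way into the low wooden rack until it meets the back stop and its front edge is flush with the rack's mouth, then let go. Be gentle enough that the bird ornament keeps standing and the little parts box stays upright on the tray, and leave the other things on the desk where they are.

Things in the scene. Friction and masses are not known exactly. Their poses are not given: they have to be found in the camera images.
- tray: Plywood tray, 170 (x) x 140 (y) mm, floor 5 mm thick, rim 14 mm high and 5 mm thick, about 0.3 kg, standing on the desk. Origin: centre of its underside, z up. +x points to the end that enters the rack first. At the -x end a tongue 18 mm wide and 11 mm high runs 38 mm out to an upright grip block.
- tray_grip (a point): Point to grip on the tray's handle: the middle of the upright grip block, 34 mm above the desk, at (-140, 0, 34) mm in the tray's frame. The block is 34 mm (x) x 18 mm (y) and its top is 50 mm above the desk; 55 mm from this point to the tray's front edge (x = -85 mm). Pinch it across y, from above.
- rack: Low wooden rack fixed to the desk, without a floor: the tray slides on the desk between two cheeks 156 mm apart inside, 80 mm high, 9 mm thick. Mouth at x = -85 mm, face of the back stop (40 mm high) at x = +85 mm. Origin: on the desk, midway between cheeks and between mouth and stop; a tray fully home has its origin here. +x points inwards from mouth to stop, z up.
- rack_mouth (a point): Middle of the rack's mouth, on the desk, at (-85, 0, 0) mm in the rack's frame, same axes. Flared lead-ins, 45 mm high, stand 27 mm out in front of the cheeks and widen to about 185 mm. The roof, a 9 mm thick frame with a window in the middle, starts 15 mm behind the mouth: 80 mm headroom, top at 89 mm.
- bird: Bird ornament standing on the tray: a 9 mm thick cut-out bird on a wooden base 52 x 44 x 10 mm, 54 mm high overall, about 50 g. Origin: centre of the base's underside, z up.
- parts_box: White open box of small parts on the tray, 50 x 50 x 24 mm, about 40 g. Origin: centre of its underside, z up.
- glue: Glue bottle, 60 mm across and 150 mm high, standing on the desk; to be left alone. Origin: centre of its underside.
- clamp: Black spring clamp, about 120 x 75 x 20 mm, lying on the desk; to be left alone. Origin: on the desk under its pivot.
- bird_stack: Stack of flat cut-out birds, about 110 x 45 x 26 mm, lying on the desk; to be left alone. Origin: its underside, near the middle.
- big_box: White open parts box, 70 x 70 x 30 mm, standing on the desk beside the work; to be left alone. Origin: centre of its underside.
Mind the look-alikes: they are no part of the job. What is shaped like the bird but purple or red is not meant. Leave any orange look-alike of the parts_box alone.

How it is judged (in metres and radians):
At the end, for the whole second after the job is handed in: Tray at rest flat on the desk in the rack, within 8 mm of fully home along it, 14 mm sideways, 0.12 rad of its line and 0.08 rad of level; bird ornament and parts box at rest on the tray floor inside the rim, upright within 0.15 rad (x of tray in the frame of rack between -0.008 and 0.008 m and y of tray in the frame of rack between -0.014 and 0.014 m and z of tray in the frame of rack below 0.008 m and angle between the x axis of tray and the x axis of rack, either way round below 0.12 rad and angle between tray's own z axis and vertical below 0.08 rad and x of bird in the frame of tray between -0.075 and 0.075 m and y of bird in the frame of tray between -0.06 and 0.06 m and z of each of bird, parts_box in the frame of tray below 0.012 m and angle between each of bird, parts_box's own z axis and vertical below 0.15 rad and linear speed of each of bird, parts_box below 0.02 m/s and x of parts_box in the frame of tray between -0.075 and 0.075 m and y of parts_box in the frame of tray between -0.06 and 0.06 m and linear speed of tray below 0.01 m/s); the robot touches nothing.
It fails at once if the bird ornament or the parts box on the tray is tipped over (more than 0.5 rad) (angle between any of bird, parts_box's own z axis and vertical above 0.5 rad).
It fails at once if another thing on the desk (glue bottle, clamp, bird stack, large parts box) is moved by more than 30 mm (distance of any of glue, clamp, bird_stack, big_box from where it was at the start of the episode above 0.03 m).
It also fails if it takes over 51 s, if anything falls off the work surface, if the arm or the gripper's body presses on something with over 40 N, if the wrist force passes 120 N, or if a joint passes its speed limit or range.

ROBOT

A 6-joint arm with a two-finger parallel gripper is mounted at the origin on the work surface. World frame = base frame: x ahead of the robot, y to its left, z up, the work surface at z = 0. Lengths are in m, angles in degrees, forces in N, time in s.
With the tool pointing down it reaches from about 0.275 to 0.825 m from the base axis. Payload 5.2 kg.
Tool frame: the origin (TCP) lies on the centre line of the jaws, within the pads' length; the fingertips stand 11 mm ahead of it and the grasp point (between the pads) lies 8 mm behind it; z points along the fingers, y is the line along which they close (so a half turn about z gives the same grasp; the last joint's range is limited). The gripper opens to 93 mm and grips with 3 to 60 N. Pads are 15 mm wide; open, the fingers measure 128 mm over their backs; the gripper's body (75 mm by 188 mm) begins 65 mm behind the grasp point.
Start: joints at [62.292, 14.817, 87.949, -0, 77.235, -11.62], TCP at [0.152, 0.528, 0.23] pointing down, gripper open.
Joint ranges: [-179.93, 179.93], [-52.35, 119.4], [10.71, 147.94], [-69.91, 249.91], [12.55, 155.21], [-178.61, 178.61]. Speed limits (degrees/s): [147.25, 147.25, 180, 180, 180, 180].

INTERFACE

Orientations are given as a 3x3 rotation matrix whose columns are the frame's x, y, z axes.
In Python, from rig import env gives the robot as it stands.
- The arm moves only by the shell command python3 -m crank 'ROWS' [FORCE]. ROWS is JSON, a list of rows, each an object of numbers: "hand": the finger opening in mm, from 0 to 93; "tx", "ty", "tz": the shift along the tool's x, y, z in mm; "wx", "wy", "wz": the turn, a rotation vector about the tool's x, y, z in rad. A call has 1 to 12 rows; each row shifts and turns the commanded pose from where the row before left it, along the tool's axes as they then stand; what a row does not reach is not made up. A row lasts 1/10 s, in which the tool goes at most 50 mm and 8.59 degrees, less where a joint would pass 70% of its speed; a pose out of reach is approached as far as the arm can. A call is refused whole if a number of a shift passes 50 or a number of a turn 0.15, either way. A call with a gripper value outside its range is refused whole. The fingers move at their own pace and stop on an object; FORCE is the grip in N (left out, the last holds). Time passes only in rows, so rows that do not move let the fingers close. It gives the time, the measured TCP pose, the force, the opening and the grip force at its end, in the units of the state.
- env.observe(): the state, without advancing time (a new reading comes with each control period).
- env.read_camera(name): name is "scene" or "top" or "wrist"; returns the picture (480x640x3 uint8, blue, green, red); there is no depth.
- env.get_calibration(name): a dict with "intrinsics" (3x3 intrinsics, pixels), "dist_coeffs" ([k1, k2, p1, p2, k3] as OpenCV has them; the pictures are not rectified), "view" (4x4, takes a point from world to camera coordinates). Camera axes: x right, y down, z forward; pixel columns grow to the right and rows downward; lengths in m; the calibration is good to about 2 mm. A picture is of the moment at which its call begins: read the wrist's pose just before it. get_calibration takes no time and is no camera call; for the wrist camera it gives the pose at the moment of the call.
- env.close_job(): hands the job in; it is judged then, once.
Trained networks look in the newest picture that a camera, given by its name, has taken for a name from the list of things; names that differ only in an ending like _2 or _b are one class to them, and where a whole thing is asked for, a point or a joint stands for the part that bears it (a point fixed in the world has none). Each returns a list of dicts, best first, with "confidence" (0 to 1); they miss things now and then, are a little off and sometimes report something else, mostly with a low value. They report only what shows in the picture. A call takes as long as a camera call. They do not tell look-alikes from the thing itself.
- env.masks_of(target, camera): "mask" (480x640 bool, what is visible of it) and "extent" ([left, top, right, bottom] in pixels, round what is visible of it).
The state is a dict: "time_s": time; "q": joint angles; "joint_velocities": joint speeds; "joint_efforts": joint torques, N m; "tool_pos": TCP position; "ee_rot": TCP orientation; "force": force on the tool from outside, world axes, zero at the start; "wrist_torque": the same for the moment, N m; "gripper_width": finger opening in m; "finger_force": force on a finger pad.
Only numpy, scipy, OpenCV 4.12 (cv2) and the standard library are available. Lean on these libraries where they do the work, as an engineer would, in place of code of your own. Each camera call takes 0.05 s, during which the arm holds its last target. There are 200 camera calls.

## Working session

There is one attempt and no reset: what is moved stays moved. The work goes in short steps, Python scripts to look and compute and a shell command to move; the robot and the scene stay as the last step left them, time stands still between calls to the robot, and variables do not carry over. Pictures are saved under pics/ and viewed, at most 10 in all, crops included, and the job is handed in when it is done.

```bash
mkdir -p pics; cat > h.py <<'E'
import cv2,numpy as np
from rig import env
def ray(cam,px,cal=None):
    c=cal or env.get_calibration(cam);K=np.array(c["intrinsics"]);V=np.array(c["view"])
    u=cv2.undistortPoints(np.array([[px]],float),K,np.array(c["dist_coeffs"])).ravel()
    R=V[:3,:3];o=-R.T@V[:3,3];d=R.T@np.array([u[0],u[1],1]);return o,d/np.linalg.norm(d)
def atz(cam,px,z,cal=None):
    o,d=ray(cam,px,cal);return o+d*(z-o[2])/d[2]
def proj(cam,P):
    c=env.get_calibration(cam);V=np.array(c["view"])
    return cv2.projectPoints(np.array(P,float).reshape(-1,3),cv2.Rodrigues(V[:3,:3])[0],V[:3,3],np.array(c["intrinsics"]),np.array(c["dist_coeffs"]))[0].reshape(-1,2)
E
python3 - <<'E'
from h import *
s=env.observe();print(s["time_s"],s["tool_pos"],np.round(s["ee_rot"],3).tolist(),s["force"],s["gripper_width"])
for c in ["top","scene"]:
    im=env.read_camera(c);cv2.imwrite(f"pics/{c}0.png",im)
    for t in ["tray","tray_grip","rack","bird","parts_box"]:
        for r in env.masks_of(t,c)[:3]:
            m=r["mask"];ys,xs=np.nonzero(m);print(c,t,round(r["confidence"],2),r["extent"],xs.mean().round(1),ys.mean().round(1),m.sum())
E
```

```text
0.0 [0.15214267 0.52799118 0.22883611] [[-0.961, 0.277, -0.001], [0.277, 0.961, -0.002], [0.0, -0.002, -1.0]] [ 0.76880138  0.55302078 -0.52967083] 0.09277957617311629
top tray 0.84 [396.7, 216.8, 508.3, 292.5] 439.1 255.2 3948
top tray_grip 0.69 [396.0, 222.6, 509.7, 291.3] 439.0 254.9 3869
top rack 0.66 [187.5, 192.3, 297.8, 292.5] 231.0 236.8 3693
top bird 0.96 [433.7, 175.5, 460.2, 199.5] 445.9 186.3 450
top bird 0.91 [386.8, 309.6, 416.4, 335.0] 401.4 322.4 466
top bird 0.77 [408.8, 238.4, 437.4, 260.9] 423.8 250.3 454
top parts_box 0.93 [438.6, 247.5, 466.9, 270.5] 453.8 257.9 555
top parts_box 0.63 [429.4, 323.9, 458.1, 352.7] 443.6 336.9 554
top parts_box 0.17 [318.4, 132.1, 350.8, 175.2] 333.4 151.9 846
scene tray 0.6 [144.9, 278.9, 277.3, 383.7] 216.2 330.9 5046
scene tray_grip 0.88 [144.6, 279.4, 279.6, 380.8] 216.2 331.0 5331
scene rack 0.85 [303.5, 138.9, 417.9, 249.8] 369.6 183.0 5021
scene bird 0.86 [220.8, 298.8, 249.1, 333.2] 235.8 314.4 570
scene bird 0.81 [256.2, 365.7, 289.2, 402.0] 272.8 384.3 755
scene bird 0.78 [181.4, 243.0, 214.7, 271.1] 198.9 256.4 567
scene parts_box 0.96 [140.0, 267.2, 174.7, 295.6] 156.1 278.8 655
scene parts_box 0.65 [185.0, 316.8, 222.7, 353.5] 203.2 333.3 811
```

View pics/top0.png

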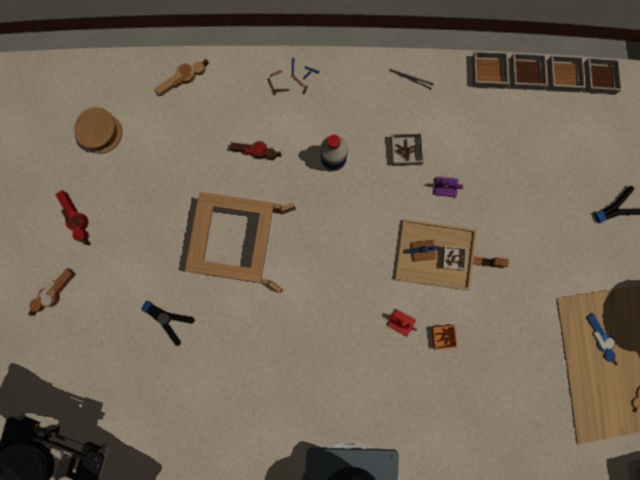

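View pics/scene0.png

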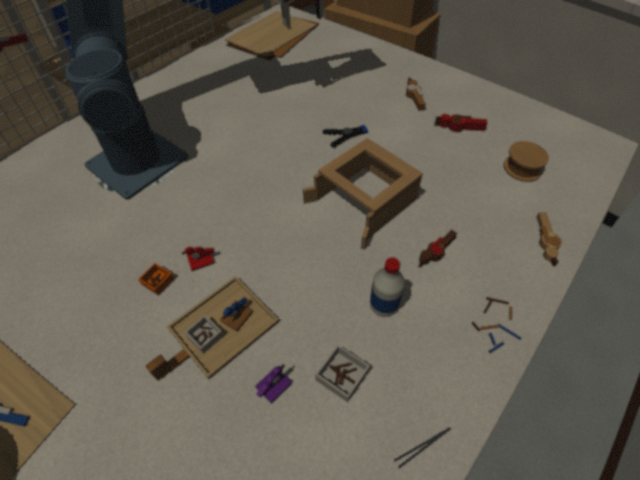

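```bash
cat > fit.py <<'E'
from h import *
from scipy.optimize import minimize
B=lambda x0,x1,y0,y1,z0,z1:np.array([[x,y,z] for x in(x0,x1) for y in(y0,y1) for z in(z0,z1)],float)/1000
TRAY=[B(-85,85,-70,70,0,14),B(-123,-85,-9,9,0,11),B(-157,-123,-9,9,0,50)]
RACK=[B(-70,94,-87,87,80,89),B(-85,94,78,87,0,80),B(-85,94,-87,-78,0,80),B(85,94,-87,87,0,40)]
def lead(s): return np.array([[x,s*y,z] for x,y in((-85,78),(-85,87),(-112,92.5),(-112,101)) for z in(0,45)])/1000
RACK+=[lead(1),lead(-1)]
S=4
def render(cam,parts,p):
    im=np.zeros((480*S,640*S),np.uint8);c,s=np.cos(p[2]),np.sin(p[2]);R=np.array([[c,-s,0],[s,c,0],[0,0,1]])
    for q in parts:
        h=cv2.convexHull(((proj(cam,q@R.T+[p[0],p[1],0])+.5)*S*16).astype(np.int32).reshape(-1,1,2));cv2.fillConvexPoly(im,h,255,shift=4)
    return im>0
def fill(m):
    m=m.astype(np.uint8)*255;cs,_=cv2.findContours(m,cv2.RETR_EXTERNAL,cv2.CHAIN_APPROX_NONE)
    o=np.zeros_like(m);cv2.drawContours(o,[max(cs,key=cv2.contourArea)],-1,255,-1)
    return cv2.resize(o,None,fx=S,fy=S,interpolation=cv2.INTER_LINEAR)>127
def fit(parts,masks,p0,holes=True):
    F={c:fill(m) for c,m in masks.items()}
    def cost(p):
        t=0
        for c,f in F.items():
            r=render(c,parts,p);
            if holes: r=fill(cv2.resize(r.astype(np.uint8),(640,480),interpolation=cv2.INTER_AREA)) if 0 else r
            t+=1-(r&f).sum()/(r|f).sum()
        return t/len(F)
    b=min((minimize(cost,np.array(p0)+d,method="Nelder-Mead",options=dict(initial_simplex=np.array(p0)+d+np.array([[0,0,0],[.02,0,0],[0,.02,0],[0,0,.15]]),xatol=2e-4,fatol=1e-4)) for d in ([0,0,0],[.008,.008,.1],[-.008,.008,-.1])),key=lambda r:r.fun)
    return b.x,b.fun
def overlay(cam,im,lst,S2=2):
    for parts,p in lst:
        r=render(cam,parts,p).astype(np.uint8);cs,_=cv2.findContours(r,cv2.RETR_EXTERNAL,cv2.CHAIN_APPROX_NONE)
        im=cv2.resize(im,(640*S,480*S)) if im.shape[0]==480 else im
        cv2.drawContours(im,cs,-1,(0,255,0),2)
    return im
E
python3 - <<'E'
from fit import *
ims={c:env.read_camera(c) for c in("top","scene")}
M={}
for t in("tray","rack"):
    M[t]={c:env.masks_of(t,c)[0]["mask"] for c in ims}
for c in ims:   # loads fill gaps
    for t in("bird","parts_box"):
        for r in env.masks_of(t,c):
            m=r["mask"];h=cv2.convexHull(np.argwhere(M["tray"][c])[:,::-1].astype(np.int32))
            ys,xs=np.nonzero(m)
            if cv2.pointPolygonTest(h,(float(xs.mean()),float(ys.mean())),False)>0: M["tray"][c]|=m
t0=atz("top",(436,254),.01);r0=atz("top",(230,237),.089);print(t0,r0)
P={}
for n,parts,p0 in(("tray",TRAY,t0),("rack",RACK,r0)):
    for cs in(("top",),("scene",),("top","scene")):
        p,f=fit(parts,{c:M[n][c] for c in cs},[p0[0],p0[1],1.5]);print(n,cs,p.round(4),round(f,3))
    P[n]=p
np.save("p0.npy",[P["tray"],P["rack"]])
o=[overlay(c,ims[c],[(TRAY,P["tray"]),(RACK,P["rack"])]) for c in ims]
a=o[0][700:1200,700:2100];b=o[1][500:1600,500:1750]
cv2.imwrite("pics/ov_top.png",cv2.resize(a,(800,286)));cv2.imwrite("pics/ov_scene.png",cv2.resize(b,(660,581)))
E
```

```text
[ 0.54141922 -0.18224409  0.01      ] [0.56106975 0.27407381 0.089     ]
tray ('top',) [ 0.5414 -0.1816  1.4457] 0.049
tray ('scene',) [ 0.5404 -0.1815  1.4499] 0.028
tray ('top', 'scene') [ 0.5409 -0.1815  1.447 ] 0.04Traceback (most recent call last):
  File "<stdin>", line 16, in <module>
  File "fit.py", line 27, in fit
    b=min((minimize(cost,np.array(p0)+d,method="Nelder-Mead",options=dict(initial_simplex=np.array(p0)+d+np.array([[0,0,0],[.02,0,0],[0,.02,0],[0,0,.15]]),xatol=2e-4,fatol=1e-4)) for d in ([0,0,0],[.008,.008,.1],[-.008,.008,-.1])),key=lambda r:r.fun)
  File "fit.py", line 27, in <genexpr>
    b=min((minimize(cost,np.array(p0)+d,method="Nelder-Mead",options=dict(initial_simplex=np.array(p0)+d+np.array([[0,0,0],[.02,0,0],[0,.02,0],[0,0,.15]]),xatol=2e-4,fatol=1e-4)) for d in ([0,0,0],[.008,.008,.1],[-.008,.008,-.1])),key=lambda r:r.fun)
           ~~~~~~~~^^^^^^^^^^^^^^^^^^^^^^^^^^^^^^^^^^^^^^^^^^^^^^^^^^^^^^^^^^^^^^^^^^^^^^^^^^^^^^^^^^^^^^^^^^^^^^^^^^^^^^^^^^^^^^^^^^^^^^^^^^^^^^^^^^^^^^^^^^^^^^^^^^^^^^^^^^^^^^^
    res = _minimize_neldermead(fun, x0, args, callback, bounds=bounds,
                               **options)
    fxr = func(xr)
    fx = function(np.copy(x), *(wrapper_args + args))
  File "fit.py", line 23, in cost
    r=render(c,parts,p);
  File "fit.py", line 12, in render
    h=cv2.convexHull(((proj(cam,q@R.T+[p[0],p[1],0])+.5)*S*16).astype(np.int32).reshape(-1,1,2));cv2.fillConvexPoly(im,h,255,shift=4)
                       ~~~~^^^^^^^^^^^^^^^^^^^^^^^^^
  File "h.py", line 10, in proj
    c=env.get_calibration(cam);V=np.array(c["view"])
ValueError: time passes only in moves, steps and waits
```

```bash
sed -i 's/^def proj(cam,P):/import functools\n@functools.cache\ndef cal(cam): return env.get_calibration(cam)\ndef proj(cam,P):/; s/    c=env.get_calibration(cam);V=np.array(c\["view"\])$/    c=cal(cam);V=np.array(c["view"])/' h.py
python3 - <<'E'
from fit import *
ims={c:env.read_camera(c) for c in("top","scene")}
M={c:env.masks_of("rack",c)[0]["mask"] for c in ims}
for cs in(("top",),("scene",),("top","scene")):
    p,f=fit(RACK,{c:M[c] for c in cs},[.561,.274,1.5]);print(cs,p.round(4),round(f,3))
t=np.array([.5409,-.1815,1.447]);np.save("p0.npy",[t,p])
o=[overlay(c,ims[c],[(TRAY,t),(RACK,p)]) for c in ims]
cv2.imwrite("pics/ov_top.png",cv2.resize(o[0][700:1250,700:2100],(800,314)));cv2.imwrite("pics/ov_scene.png",cv2.resize(o[1][500:1600,500:1750],(660,581)))
print(env.observe()["time_s"])
u=np.array([np.cos(t[2]),np.sin(t[2])]);print("grip",t[:2]-.14*u)
# grip block height check from both views, triangulating block top centre px
E
```

```text
('top',) [0.5617 0.2652 1.4432] 0.023
('scene',) [0.5598 0.2671 1.4367] 0.028
('top', 'scene') [0.5611 0.2657 1.4411] 0.031
1.3
grip [ 0.52361275 -0.32042858]
```

View pics/ov_top.png

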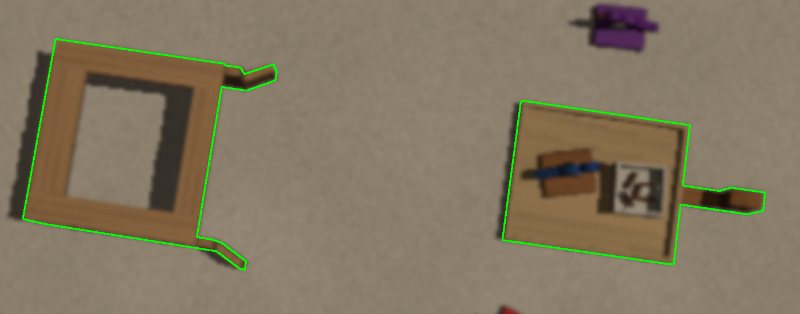

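View pics/ov_scene.png

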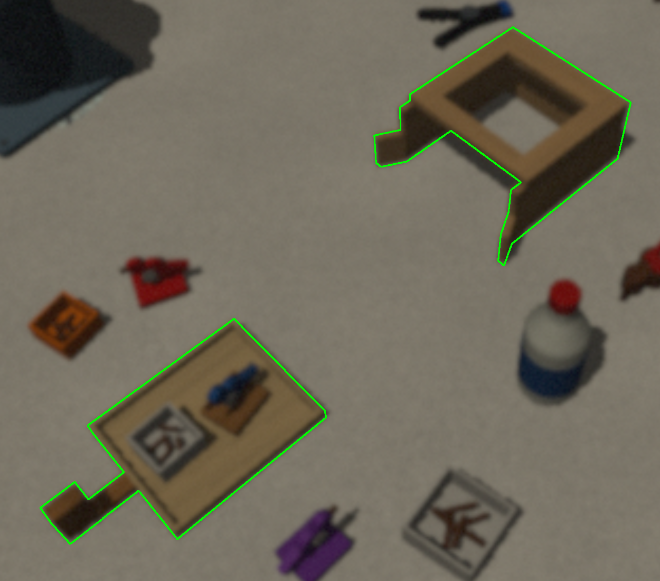

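The fits overlay well in both views. Bird and box stand inside the tray, the block top fits at 50 mm, and the tray lines up with the rack to within 0.006 rad. Next I turn the tool so that tool x lies along the tray axis.

```bash
python3 -m crank '[{"wz":0.141,"hand":50},{"wz":0.141,"hand":50},{"wz":0.141,"hand":50},{"wz":0.141,"hand":50},{"wz":0.141,"hand":50},{"wz":0.141,"hand":50},{"wz":0.141,"hand":50},{"wz":0.141,"hand":50},{"wz":0.141,"hand":50},{"wz":0.141,"hand":50}]' 25
cat > togo.py <<'E'
from h import *
import sys
s=env.observe();R=np.array(s["ee_rot"]);g=np.array(eval(sys.argv[1]))
print(s["time_s"],"tcp",s["tool_pos"].round(4),"tool-axes mm",(R.T@(g-s["tool_pos"])*1000).round(1),"yaw y",np.degrees(np.arctan2(R[1,1],R[0,1])).round(2),"x",np.arctan2(R[1,0],R[0,0]).round(4),"F",np.round(s["force"],2),s["gripper_width"],"tilt",R[:,2].round(3))
E
python3 togo.py '[.5236,-.3204,.12]'
```

```text
1.3 tcp [0.1524 0.5285 0.2297] tool-axes mm [-591.9 -712.7  109.7] yaw y 73.91 x 2.8608 F [ 0.09 -0.34  0.83] 0.09312230279140313 tilt [-0. -0. -1.]invalid input
```

```bash
python3 -m crank '[{"hand":50,"tx":0,"ty":0,"tz":0,"wx":0,"wy":0,"wz":0.141}]' 25; python3 -m crank -h 2>&1 | head
```

```text
time_s: 1.4
tool_pos: [0.1524, 0.5285, 0.2296]
ee_rot: [[-0.912, 0.411, -0.0], [0.411, 0.912, -0.0], [0.0, -0.0, -1.0]]
force: [0.4, 0.6, 0.3]
gripper_width: 0.0887
finger_force: 0.0
invalid input: not JSON, or not a number
```

```bash
python3 -m crank '[{"hand":50,"tx":0,"ty":0,"tz":0,"wx":0,"wy":0,"wz":0.141},{"hand":50,"tx":0,"ty":0,"tz":0,"wx":0,"wy":0,"wz":0.141},{"hand":50,"tx":0,"ty":0,"tz":0,"wx":0,"wy":0,"wz":0.141},{"hand":50,"tx":0,"ty":0,"tz":0,"wx":0,"wy":0,"wz":0.141},{"hand":50,"tx":0,"ty":0,"tz":0,"wx":0,"wy":0,"wz":0.141},{"hand":50,"tx":0,"ty":0,"tz":0,"wx":0,"wy":0,"wz":0.141},{"hand":50,"tx":0,"ty":0,"tz":0,"wx":0,"wy":0,"wz":0.141},{"hand":50,"tx":0,"ty":0,"tz":0,"wx":0,"wy":0,"wz":0.141},{"hand":50,"tx":0,"ty":0,"tz":0,"wx":0,"wy":0,"wz":0.141}]'
python3 togo.py '[.5236,-.3204,.12]'
```

```text
time_s: 2.3
tool_pos: [0.1524, 0.5284, 0.2296]
ee_rot: [[0.125, 0.992, -0.0], [0.992, -0.125, -0.0], [-0.0, -0.0, -1.0]]
force: [-0.7, -0.1, -0.3]
gripper_width: 0.0498
finger_force: 0.0
2.3 tcp [0.1524 0.5284 0.2296] tool-axes mm [-795.5  474.8  109.7] yaw y -7.21 x 1.445 F [-0.72 -0.12 -0.35] 0.04976009012166604 tilt [-0. -0. -1.]
```

```bash
python3 -m crank '[{"hand":50,"tx":-33,"ty":19.7,"tz":0,"wx":0,"wy":0,"wz":0},{"hand":50,"tx":-33,"ty":19.7,"tz":0,"wx":0,"wy":0,"wz":0},{"hand":50,"tx":-33,"ty":19.7,"tz":0,"wx":0,"wy":0,"wz":0},{"hand":50,"tx":-33,"ty":19.7,"tz":0,"wx":0,"wy":0,"wz":0},{"hand":50,"tx":-33,"ty":19.7,"tz":0,"wx":0,"wy":0,"wz":0},{"hand":50,"tx":-33,"ty":19.7,"tz":0,"wx":0,"wy":0,"wz":0},{"hand":50,"tx":-33,"ty":19.7,"tz":0,"wx":0,"wy":0,"wz":0},{"hand":50,"tx":-33,"ty":19.7,"tz":0,"wx":0,"wy":0,"wz":0},{"hand":50,"tx":-33,"ty":19.7,"tz":0,"wx":0,"wy":0,"wz":0},{"hand":50,"tx":-33,"ty":19.7,"tz":0,"wx":0,"wy":0,"wz":0},{"hand":50,"tx":-33,"ty":19.7,"tz":0,"wx":0,"wy":0,"wz":0},{"hand":50,"tx":-33,"ty":19.7,"tz":0,"wx":0,"wy":0,"wz":0}]' | head -2
python3 -m crank '[{"hand":50,"tx":-33,"ty":19.7,"tz":0,"wx":0,"wy":0,"wz":0},{"hand":50,"tx":-33,"ty":19.7,"tz":0,"wx":0,"wy":0,"wz":0},{"hand":50,"tx":-33,"ty":19.7,"tz":0,"wx":0,"wy":0,"wz":0},{"hand":50,"tx":-33,"ty":19.7,"tz":0,"wx":0,"wy":0,"wz":0},{"hand":50,"tx":-33,"ty":19.7,"tz":0,"wx":0,"wy":0,"wz":0},{"hand":50,"tx":-33,"ty":19.7,"tz":0,"wx":0,"wy":0,"wz":0},{"hand":50,"tx":-33,"ty":19.7,"tz":0,"wx":0,"wy":0,"wz":0},{"hand":50,"tx":-33,"ty":19.7,"tz":0,"wx":0,"wy":0,"wz":0},{"hand":50,"tx":-33,"ty":19.7,"tz":0,"wx":0,"wy":0,"wz":0},{"hand":50,"tx":-33,"ty":19.7,"tz":0,"wx":0,"wy":0,"wz":0},{"hand":50,"tx":-33,"ty":19.7,"tz":0,"wx":0,"wy":0,"wz":0},{"hand":50,"tx":-33,"ty":19.7,"tz":0,"wx":0,"wy":0,"wz":0}]'
python3 togo.py '[.5236,-.3204,.12]'
python3 - <<'E'
from fit import *
im=env.read_camera("wrist");t=np.load("p0.npy")[0]
cv2.imwrite("pics/w1.png",overlay("wrist",im,[(TRAY,t)])[::3,::3])
E
```

```text
time_s: 3.5
tool_pos: [0.3401, 0.1055, 0.23]
time_s: 4.7
tool_pos: [0.5274, -0.316, 0.2296]
ee_rot: [[0.12, 0.993, 0.0], [0.993, -0.12, 0.0], [0.0, 0.0, -1.0]]
force: [0.5, 0.4, 0.2]
gripper_width: 0.0497
finger_force: 0.0
4.7 tcp [ 0.5274 -0.316   0.2296] tool-axes mm [ -4.8  -3.3 109.6] yaw y -6.89 x 1.4505 F [0.52 0.37 0.19] 0.04968766523463492 tilt [ 0.  0. -1.]
```

View pics/w1.png

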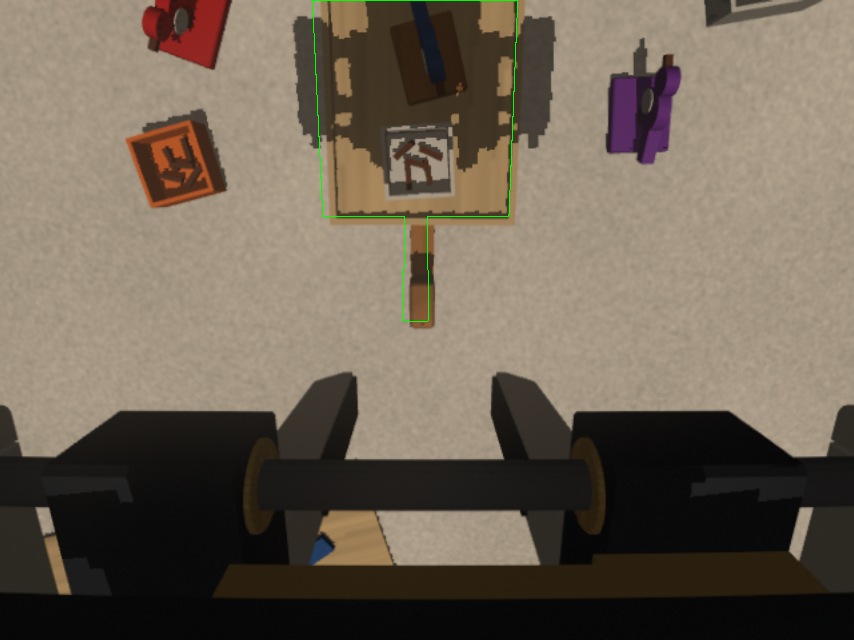

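The tray sits about 6 px off the drawn outline, and the arm was still settling when the picture was taken. I'll measure again at rest.

```bash
python3 - <<'E'
from fit import *
im=env.read_camera("wrist");t=np.load("p0.npy")[0];cal("wrist")
# tray alone by colour-free hand corners: rear rim corners & block top seen in pic; use the network mask
r=env.masks_of("tray_grip","wrist")[0];m=r["mask"];print(r["confidence"],r["extent"])
for q in("bird","parts_box"):
    for k in env.masks_of(q,"wrist"):
        l,a,b,d=k["extent"]
        if 210<(l+b)/2<420*.9: m=m|k["mask"]
p,f=fit(TRAY,{"wrist":m},t);print(p.round(4),f)
cv2.imwrite("pics/w2.png",overlay("wrist",im,[(TRAY,t)])[::4,::4][:300])
E
python3 togo.py '[.5236,-.3204,.12]'
```

```text
0.68 [236.6, 0.0, 392.8, 240.9]
[ 0.5414 -0.1791  1.4461] 0.010979453226161118
4.95 tcp [ 0.5266 -0.3138  0.2292] tool-axes mm [ -7.   -2.  109.2] yaw y -6.89 x 1.4505 F [0.05 0.37 0.09] 0.049986447550158374 tilt [-0.001  0.001 -1.   ]
```

View pics/w2.png

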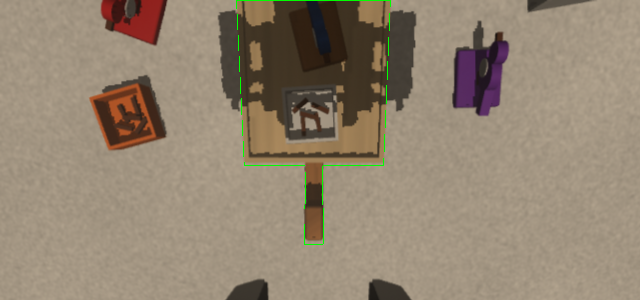

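```bash
python3 -m crank '[{"hand":50,"tx":-3,"ty":-1,"tz":20,"wx":0,"wy":0,"wz":0.004},{"hand":50,"tx":-3,"ty":-1,"tz":35,"wx":0,"wy":0,"wz":0},{"hand":50,"tx":0,"ty":0,"tz":40,"wx":0,"wy":0,"wz":0},{"hand":50,"tx":0,"ty":0,"tz":40,"wx":0,"wy":0,"wz":0},{"hand":50,"tx":0,"ty":0,"tz":30,"wx":0,"wy":0,"wz":0},{"hand":50,"tx":0,"ty":0,"tz":20,"wx":0,"wy":0,"wz":0},{"hand":50,"tx":0,"ty":0,"tz":10,"wx":0,"wy":0,"wz":0},{"hand":50,"tx":0,"ty":0,"tz":6,"wx":0,"wy":0,"wz":0},{"hand":50,"tx":0,"ty":0,"tz":0,"wx":0,"wy":0,"wz":0},{"hand":50,"tx":0,"ty":0,"tz":0,"wx":0,"wy":0,"wz":0}]' 15
python3 togo.py '[.5236,-.3192,.028]'
python3 - <<'E'
from fit import *
im=env.read_camera("wrist");cv2.imwrite("pics/w3.png",im)
E
```

```text
time_s: 5.95
tool_pos: [0.525, -0.3205, 0.03]
ee_rot: [[0.123, 0.992, 0.002], [0.992, -0.123, -0.001], [-0.001, 0.002, -1.0]]
force: [0.4, 0.3, 0.4]
gripper_width: 0.0501
finger_force: 0.0
5.95 tcp [ 0.525  -0.3205  0.03  ] tool-axes mm [ 1.1 -1.5  2. ] yaw y -7.08 x 1.4471 F [0.4  0.26 0.4 ] 0.050113074516426374 tilt [ 0.002 -0.001 -1.   ]
```

View pics/w3.png

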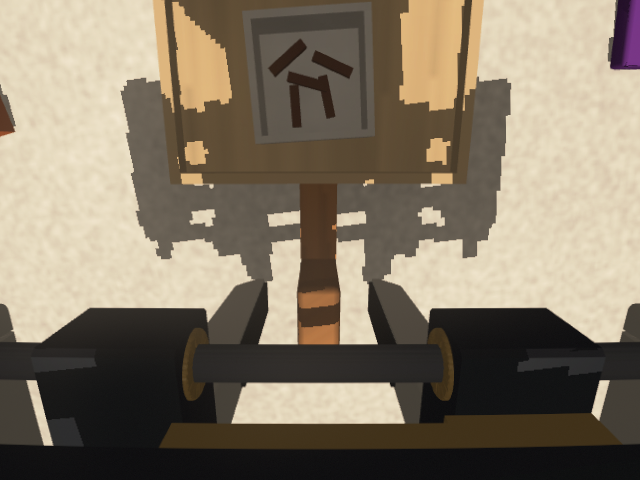

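The block (298–340 px) lies midway between the fingertips (267 and 370 px), and the box stands upright. I'll close now.

```bash
python3 -m crank '[{"hand":30,"tx":0,"ty":-0.5,"tz":2,"wx":0,"wy":0,"wz":0},{"hand":22,"tx":0,"ty":0,"tz":0,"wx":0,"wy":0,"wz":0},{"hand":18,"tx":0,"ty":0,"tz":0,"wx":0,"wy":0,"wz":0},{"hand":12,"tx":0,"ty":0,"tz":0,"wx":0,"wy":0,"wz":0},{"hand":12,"tx":0,"ty":0,"tz":0,"wx":0,"wy":0,"wz":0},{"hand":12,"tx":0,"ty":0,"tz":0,"wx":0,"wy":0,"wz":0}]' 15
python3 - <<'E'
from fit import *
s=env.observe();T,K=np.load("p0.npy");T=np.array([.541,-.1803,1.446])
# rack bias check: home displacement in rack axes and tool axes
d=K[:2]-T[:2];R=np.array(s["ee_rot"])
print("tool axes", (R.T@np.r_[d,0]*1000).round(1),"yaw diff",K[2]-T[2], s["tool_pos"],s["force"])
im=env.read_camera("top");r=env.masks_of("tray","top")
c=[r0["extent"] for r0 in env.masks_of("bird","top")]
for e in c: print("bird",[atz("top",((e[0]+e[2])/2,(e[1]+e[3])/2),.02).round(3)])
E
```

```text
time_s: 6.6
tool_pos: [0.5239, -0.3202, 0.0268]
ee_rot: [[0.124, 0.992, 0.0], [0.992, -0.124, -0.0], [-0.0, 0.0, -1.0]]
force: [0.1, -1.1, 0.5]
gripper_width: 0.0177
finger_force: 15.0
tool axes [ 4.45e+02 -3.53e+01 -1.00e-01] yaw diff -0.004888664285374267 [ 0.5239147  -0.32022863  0.02677228] [ 0.09732635 -1.08034051  0.49687322]
bird [array([ 0.692, -0.206,  0.02 ])]
bird [array([ 0.545, -0.157,  0.02 ])]
bird [array([ 0.39 , -0.095,  0.02 ])]
bird [array([ 0.529, -0.219,  0.02 ])]
```

```bash
python3 -m crank '[{"hand":12,"tx":3,"ty":0,"tz":0,"wx":0,"wy":0,"wz":0},{"hand":12,"tx":6,"ty":0,"tz":0,"wx":0,"wy":0,"wz":0},{"hand":12,"tx":9,"ty":0,"tz":0,"wx":0,"wy":0,"wz":0},{"hand":12,"tx":12,"ty":0,"tz":0,"wx":0,"wy":0,"wz":0},{"hand":12,"tx":14,"ty":0,"tz":0,"wx":0,"wy":0,"wz":0},{"hand":12,"tx":15,"ty":0,"tz":0,"wx":0,"wy":0,"wz":0},{"hand":12,"tx":15,"ty":0,"tz":0,"wx":0,"wy":0,"wz":0},{"hand":12,"tx":15,"ty":0,"tz":0,"wx":0,"wy":0,"wz":0},{"hand":12,"tx":14,"ty":0,"tz":0,"wx":0,"wy":0,"wz":0},{"hand":12,"tx":12,"ty":0,"tz":0,"wx":0,"wy":0,"wz":0},{"hand":12,"tx":9,"ty":0,"tz":0,"wx":0,"wy":0,"wz":0},{"hand":12,"tx":6,"ty":0,"tz":0,"wx":0,"wy":0,"wz":0}]'
```

```text
time_s: 7.95
tool_pos: [0.54, -0.1902, 0.0268]
ee_rot: [[0.123, 0.992, 0.0], [0.992, -0.123, -0.0], [-0.0, 0.0, -1.0]]
force: [-0.3, -2.5, 1.9]
gripper_width: 0.0176
finger_force: 15.0
```

```bash
python3 -m crank '[{"hand":12,"tx":4,"ty":-1,"tz":0,"wx":0,"wy":0,"wz":0},{"hand":12,"tx":6,"ty":-2,"tz":0,"wx":0,"wy":0,"wz":0},{"hand":12,"tx":9,"ty":-3,"tz":0,"wx":0,"wy":0,"wz":0},{"hand":12,"tx":10,"ty":-4,"tz":0,"wx":0,"wy":0,"wz":0},{"hand":12,"tx":10,"ty":-5,"tz":0,"wx":0,"wy":0,"wz":0},{"hand":12,"tx":10,"ty":-5,"tz":0,"wx":0,"wy":0,"wz":0},{"hand":12,"tx":10,"ty":-5,"tz":0,"wx":0,"wy":0,"wz":0},{"hand":12,"tx":10,"ty":-4,"tz":0,"wx":0,"wy":0,"wz":0.002},{"hand":12,"tx":9,"ty":-3,"tz":0,"wx":0,"wy":0,"wz":0.002},{"hand":12,"tx":6,"ty":-2,"tz":0,"wx":0,"wy":0,"wz":0},{"hand":12,"tx":4,"ty":-1,"tz":0,"wx":0,"wy":0,"wz":0},{"hand":12,"tx":0,"ty":0,"tz":0,"wx":0,"wy":0,"wz":0}]'
python3 - <<'E'
from fit import *
s=env.observe();K=np.load("p0.npy")[1]
ims={c:env.read_camera(c) for c in("top","scene")}
# predicted tray pose from tool: tray origin = grip + .14 u, grip offset known at grasp
R=np.array(s["ee_rot"]);yaw=np.arctan2(R[1,0],R[0,0]);g=s["tool_pos"][:2]
off=np.array([.541,-.1803])-np.array([.5239,-.3202]);dy=yaw-1.4465
off=np.array([[np.cos(dy),-np.sin(dy)],[np.sin(dy),np.cos(dy)]])@off
p=np.r_[g+off,yaw];d=K[:2]-p[:2];print("tray",p.round(4),"to go",(R[:2,:2].T@d*1000).round(1),"yaw diff",K[2]-yaw,s["time_s"],s["force"].round(1))
o=overlay("top",ims["top"],[(TRAY,p),(RACK,K)]);cv2.imwrite("pics/t4.png",cv2.resize(o[700:1250,700:2100],(800,314)))
E
```

```text
time_s: 9.15
tool_pos: [0.5159, -0.0984, 0.0267]
ee_rot: [[0.127, 0.992, -0.0], [0.992, -0.127, 0.001], [0.001, -0.0, -1.0]]
force: [0.5, 1.8, 4.6]
gripper_width: 0.0178
finger_force: 15.0
tray [0.5335 0.0414 1.4431] to go [225.9  -1.1] yaw diff -0.001990229886367878 9.15 [0.5 1.8 4.6]
```

View pics/t4.png

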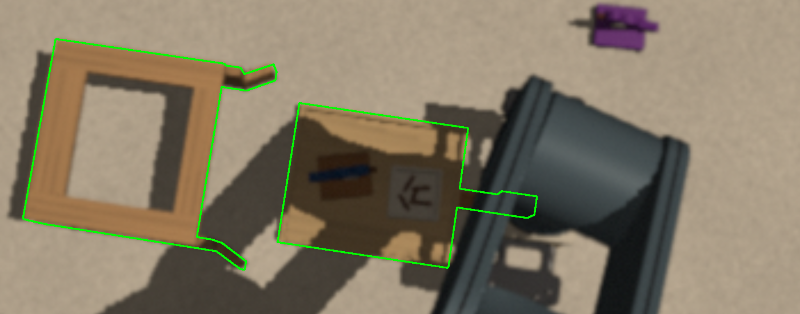

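Tray aligned before the mouth; its load is standing. Sliding in.

```bash
python3 -m crank '[{"hand":12,"tx":3,"ty":-0.5,"tz":0,"wx":0,"wy":0,"wz":0},{"hand":12,"tx":6,"ty":-0.5,"tz":0,"wx":0,"wy":0,"wz":0.002},{"hand":12,"tx":9,"ty":0,"tz":0,"wx":0,"wy":0,"wz":0},{"hand":12,"tx":12,"ty":0,"tz":0,"wx":0,"wy":0,"wz":0},{"hand":12,"tx":14,"ty":0,"tz":0,"wx":0,"wy":0,"wz":0},{"hand":12,"tx":15,"ty":0,"tz":0,"wx":0,"wy":0,"wz":0},{"hand":12,"tx":15,"ty":0,"tz":0,"wx":0,"wy":0,"wz":0},{"hand":12,"tx":14,"ty":0,"tz":0,"wx":0,"wy":0,"wz":0},{"hand":12,"tx":12,"ty":0,"tz":0,"wx":0,"wy":0,"wz":0},{"hand":12,"tx":9,"ty":0,"tz":0,"wx":0,"wy":0,"wz":0},{"hand":12,"tx":6,"ty":0,"tz":0,"wx":0,"wy":0,"wz":0},{"hand":12,"tx":3,"ty":0,"tz":0,"wx":0,"wy":0,"wz":0}]'
cat > st.py <<'E'
from fit import *
s=env.observe();K=np.load("p0.npy")[1]
R=np.array(s["ee_rot"]);yaw=np.arctan2(R[1,0],R[0,0]);g=s["tool_pos"][:2]
off=np.array([.541,-.1803])-np.array([.5239,-.3202]);dy=yaw-1.4465
off=np.array([[np.cos(dy),-np.sin(dy)],[np.sin(dy),np.cos(dy)]])@off
p=np.r_[g+off,yaw];d=K[:2]-p[:2];print("to go",(R[:2,:2].T@d*1000).round(1),"yaw diff",(K[2]-yaw).round(4),s["time_s"],"F tool",(R.T@s["force"]).round(1),"z",s["tool_pos"][2])
E
python3 st.py
```

```text
time_s: 10.45
tool_pos: [0.5302, 0.0191, 0.0267]
ee_rot: [[0.128, 0.992, -0.0], [0.992, -0.128, -0.0], [-0.0, -0.0, -1.0]]
force: [-1.1, -5.2, 5.2]
gripper_width: 0.018
finger_force: 15.0
to go [107.6  -0.5] yaw diff -0.0011 10.45 F tool [-5.3 -0.4 -5.2] z 0.026721774048408555
```

```bash
python3 -m crank '[{"hand":12,"tx":3,"ty":-0.3,"tz":0,"wx":0,"wy":0,"wz":0.001},{"hand":12,"tx":6,"ty":0,"tz":0,"wx":0,"wy":0,"wz":0},{"hand":12,"tx":9,"ty":0,"tz":0,"wx":0,"wy":0,"wz":0},{"hand":12,"tx":11,"ty":0,"tz":0,"wx":0,"wy":0,"wz":0},{"hand":12,"tx":12,"ty":0,"tz":0,"wx":0,"wy":0,"wz":0},{"hand":12,"tx":12,"ty":0,"tz":0,"wx":0,"wy":0,"wz":0},{"hand":12,"tx":12,"ty":0,"tz":0,"wx":0,"wy":0,"wz":0},{"hand":12,"tx":11,"ty":0,"tz":0,"wx":0,"wy":0,"wz":0},{"hand":12,"tx":9,"ty":0,"tz":0,"wx":0,"wy":0,"wz":0},{"hand":12,"tx":6,"ty":0,"tz":0,"wx":0,"wy":0,"wz":0},{"hand":12,"tx":4,"ty":0,"tz":0,"wx":0,"wy":0,"wz":0},{"hand":12,"tx":2,"ty":0,"tz":0,"wx":0,"wy":0,"wz":0}]'
python3 st.py
python3 -m crank '[{"hand":12,"tx":1,"ty":0,"tz":0,"wx":0,"wy":0,"wz":0},{"hand":12,"tx":1,"ty":0,"tz":0,"wx":0,"wy":0,"wz":0},{"hand":12,"tx":1,"ty":0,"tz":0,"wx":0,"wy":0,"wz":0},{"hand":12,"tx":1,"ty":0,"tz":0,"wx":0,"wy":0,"wz":0},{"hand":12,"tx":1,"ty":0,"tz":0,"wx":0,"wy":0,"wz":0},{"hand":12,"tx":1,"ty":0,"tz":0,"wx":0,"wy":0,"wz":0}]' >/dev/null
python3 st.py
```

```text
time_s: 11.65
tool_pos: [0.5422, 0.115, 0.0267]
ee_rot: [[0.129, 0.992, -0.001], [0.992, -0.129, -0.0], [-0.0, -0.001, -1.0]]
force: [-1.3, -4.9, 6.7]
gripper_width: 0.018
finger_force: 15.0
to go [10.9 -0.3] yaw diff 0.0001 11.65 F tool [-5.  -0.7 -6.7] z 0.026749607722474283
to go [ 5.3 -0.4] yaw diff 0.0007 12.25 F tool [-3.9 -0.2 -6. ] z 0.026718866232175415
```

Creep to the stop, watching the force.

```bash
python3 -m crank '[{"hand":12,"tx":1,"ty":0,"tz":0,"wx":0,"wy":0,"wz":0},{"hand":12,"tx":1,"ty":0,"tz":0,"wx":0,"wy":0,"wz":0},{"hand":12,"tx":1,"ty":0,"tz":0,"wx":0,"wy":0,"wz":0}]' >/dev/null
python3 st.py
python3 -m crank '[{"hand":12,"tx":0.7,"ty":0,"tz":0,"wx":0,"wy":0,"wz":0},{"hand":12,"tx":0.7,"ty":0,"tz":0,"wx":0,"wy":0,"wz":0},{"hand":12,"tx":0.6,"ty":0,"tz":0,"wx":0,"wy":0,"wz":0}]' >/dev/null
python3 st.py
```

```text
to go [ 2.3 -0.4] yaw diff 0.0007 12.55 F tool [-5.5 -0.3 -6.6] z 0.026716038255118067
to go [ 0.3 -0.4] yaw diff 0.0007 12.85 F tool [-5.5  0.4 -6.1] z 0.02673726141536541
```

```bash
for i in 1; do python3 -m crank '[{"hand":12,"tx":0.7,"ty":0,"tz":0,"wx":0,"wy":0,"wz":0},{"hand":12,"tx":0.7,"ty":0,"tz":0,"wx":0,"wy":0,"wz":0}]' >/dev/null; python3 st.py; done
python3 -m crank '[{"hand":12,"tx":0.7,"ty":0,"tz":0,"wx":0,"wy":0,"wz":0},{"hand":12,"tx":0.7,"ty":0,"tz":0,"wx":0,"wy":0,"wz":0}]' >/dev/null; python3 st.py
```

```text
to go [ 0.1 -0.4] yaw diff 0.0001 13.05 F tool [-11.9   1.   -7.5] z 0.02673241849610112
to go [-0.1 -0.5] yaw diff -0.0002 13.25 F tool [-16.7   1.9  -5.9] z 0.026693700368328847
```

Contact is at the predicted home position: force rose from 5 to 17 N with no further travel. I'll relieve the push, release, and lift straight up.

```bash
python3 -m crank '[{"hand":12,"tx":-0.6,"ty":0,"tz":0,"wx":0,"wy":0,"wz":0},{"hand":12,"tx":-0.6,"ty":0,"tz":0,"wx":0,"wy":0,"wz":0},{"hand":16,"tx":0,"ty":0,"tz":0,"wx":0,"wy":0,"wz":0},{"hand":24,"tx":0,"ty":0,"tz":0,"wx":0,"wy":0,"wz":0},{"hand":34,"tx":0,"ty":0,"tz":0,"wx":0,"wy":0,"wz":0},{"hand":44,"tx":0,"ty":0,"tz":0,"wx":0,"wy":0,"wz":0},{"hand":44,"tx":0,"ty":0,"tz":0,"wx":0,"wy":0,"wz":0}]'; python3 st.py
python3 -m crank '[{"hand":44,"tx":0,"ty":0,"tz":-5,"wx":0,"wy":0,"wz":0},{"hand":44,"tx":0,"ty":0,"tz":-10,"wx":0,"wy":0,"wz":0},{"hand":44,"tx":0,"ty":0,"tz":-20,"wx":0,"wy":0,"wz":0},{"hand":44,"tx":0,"ty":0,"tz":-30,"wx":0,"wy":0,"wz":0},{"hand":44,"tx":0,"ty":0,"tz":-40,"wx":0,"wy":0,"wz":0},{"hand":44,"tx":-20,"ty":0,"tz":-40,"wx":0,"wy":0,"wz":0},{"hand":44,"tx":-40,"ty":0,"tz":-20,"wx":0,"wy":0,"wz":0},{"hand":44,"tx":-40,"ty":0,"tz":0,"wx":0,"wy":0,"wz":0},{"hand":44,"tx":-40,"ty":0,"tz":0,"wx":0,"wy":0,"wz":0},{"hand":44,"tx":-20,"ty":0,"tz":0,"wx":0,"wy":0,"wz":0},{"hand":44,"tx":0,"ty":0,"tz":0,"wx":0,"wy":0,"wz":0}]'
python3 - <<'E'
from fit import *
K=np.load("p0.npy")[1];env.read_camera("top")
o=overlay("top",env.read_camera("top"),[(TRAY,K),(RACK,K)]);cv2.imwrite("pics/t5.png",o[700:1200,650:1400])
o=overlay("scene",env.read_camera("scene"),[(TRAY,K),(RACK,K)]);cv2.imwrite("pics/s5.png",o[500:1080,1000:1790])
E
```

```text
time_s: 13.95
tool_pos: [0.5437, 0.1271, 0.0262]
ee_rot: [[0.13, 0.991, -0.001], [0.991, -0.13, 0.0], [0.0, -0.001, -1.0]]
force: [-0.9, 0.4, 0.3]
gripper_width: 0.0419
finger_force: 0.0
to go [-1.3 -0.4] yaw diff 0.0008 13.95 F tool [ 0.3 -0.9 -0.3] z 0.026197861735435625
time_s: 15.05
tool_pos: [0.5234, -0.0348, 0.1928]
ee_rot: [[0.134, 0.991, 0.001], [0.991, -0.134, -0.001], [-0.001, 0.001, -1.0]]
force: [0.1, -0.2, -0.1]
gripper_width: 0.044
finger_force: 0.0
```

View pics/t5.png

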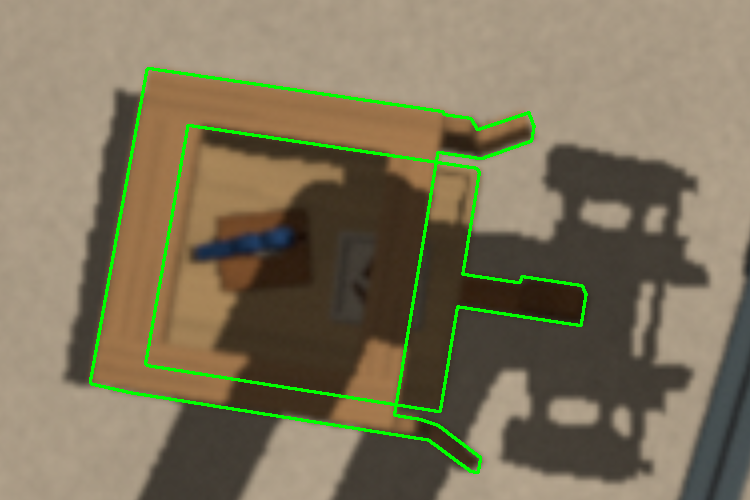

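View pics/s5.png

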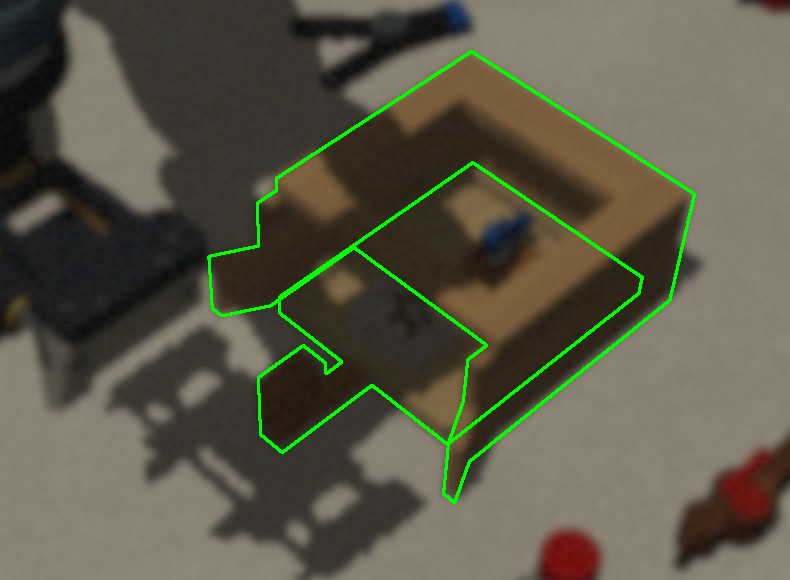

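Handle and front edge of the tray match the predicted home outline. The bird and box are upright on the tray, the robot is clear, and the other things are undisturbed. Handing in.

```bash
python3 -c "
from rig import env
print(env.close_job())"
```

```text
the job is handed in; nothing more can be done
None
```

The tray is fully home in the rack against the back stop with the bird and parts box still upright, the gripper has let go and is clear, and the job is handed in at about 15 s (no verdict was returned).

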